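# Hold a blind sensor pocket in the cover of a plating cell

## Task

Find which end of the bored steel tube in the draining rack is its blind hole's open mouth, take it out and turn it mouth up. Then pass its closed end down through the round port in the cover of the plating cell, without forcing it, so that it reaches a few centimetres into the beaker below the cover but stays clear of the glass bottom, and finish while holding it there upright, so that the gland can be tightened round it. Leave all the other loose things where they are.

Things in the scene. Friction and masses are not known exactly. Their poses are not given: they have to be found in the camera images.
- pocket_center (a point): Centre (on the axis) of the sensor pocket, a plain steel tube 18 mm in outside diameter, 150 mm long, about 120 g, with a blind 12 mm bore: open at one end (mouth), closed and flat at the other. Its x axis points from the closed end to the mouth. At the start it lies level in the rack, 57 mm above the table, mouth to the robot's left, its right, towards the robot or between, not away.
- rack: Fixed white draining rack, origin under its middle, base 130 x 120 x 8 mm. Two combs (6 mm thick, 58 mm either side of the middle along x) carry the pocket and a solid rod side by side along the rack's x axis, in notches 64 mm apart, either one in either notch; prongs reach 60 mm above the table. Between the combs there is free air under the tube down to the base.
- pocket_mouth (a point): Centre of the pocket's open mouth, 75 mm from its centre.
- pocket_end (a point): Centre of the pocket's closed flat end, 75 mm from its centre.
- pocket: The pocket as a body, origin and axes as at its centre point (bore 140 mm deep).
- port (a point): Centre of the upper rim of the port in the plating cell's cover, 128 mm above the table; z up. The port is a straight round through-hole, 25 mm in diameter, in a grey boss 37 mm across that stands 10 mm above the cover. It is off the middle of the cover, on its robot side. 46 mm behind its axis (along this point's x) a copper bar with two brass terminals rises 12 mm above the cover.
- cell: The fixed plating cell; origin under the middle of its white stirrer (150 x 150 x 20 mm); the port's axis is 16 mm from it along -x. On the stirrer an empty glass beaker, 84 mm across, inner bottom 24 mm above the table; over it a square white cover 100 x 100 x 8 mm, underside at 110, top at 118 mm. Two copper anode strips hang in the beaker 40 mm behind the port's axis.
- rod_center (a point): Centre of the bystander solid dark steel rod, 14 mm in diameter, 170 mm long, no hole, in the rack's other notch.
- nut_center (a point): Centre of the bystander gland nut, a grey plastic ring 38 mm across, 14 mm high, lying on the table.
- beaker_center (a point): Centre of a bystander small glass beaker, 52 mm across, 70 mm high.
- jar_center (a point): Centre of a bystander white jar, 56 mm across, 85 mm high.
- wash_center (a point): A bystander wash bottle, 60 mm across, 160 mm high over its spout; point 60 mm up on its axis.
- dish_center (a point): Centre of a bystander glass dish, 80 mm across, 16 mm high.
- spatula_center (a point): Middle of the handle of a bystander flat steel spatula, 150 mm long, 4 mm thick, lying on the table.
Things that resemble listed ones, but are neither listed nor needed, are in the scene too. Leave any pink look-alike of the pocket alone. Leave any brown look-alike of the cell alone.

How it is judged:
By the outcome, as a careful person would: the job done as asked, in the order asked, and still so for the second after the job is handed in, while the arm keeps its last pose, push and grip.
It also fails if it takes over 48 s, if anything falls off the work surface, if the arm or the gripper's body presses on something with over 40 N, if the wrist force passes 120 N, or if a joint passes its speed limit or range.

## Robot

A 7-joint arm with a two-finger parallel gripper is mounted at the origin on the work surface. World frame = base frame: x ahead of the robot, y to its left, z up, the work surface at z = 0. Lengths are in m, angles in rad, forces in N, time in s.
With the tool pointing down it reaches from about 0.425 to 0.8 m from the base axis. Payload 8.3 kg.
Tool frame: the origin (TCP) lies between the finger pads; the fingertips stand 8 mm ahead of it and the grasp point (between the pads) lies 11 mm behind it; z points along the fingers, y is the line along which they close (so a half turn about z gives the same grasp; the last joint's range is limited). The gripper opens to 85 mm and grips with 20 to 120 N. Pads are 22 mm wide; open, the fingers measure 114 mm over their backs; the gripper's body (76 mm by 85 mm) begins 54 mm behind the grasp point. The pads swing forward as they close: fully open they stand 13 mm farther back than shut.
Start: joints at [-1.197, 0.383, 0.016, 1.37, -0.006, 1.388, -0.046], TCP at [0.264, 0.566, 0.239] pointing down, gripper open.
Joint ranges: [-2.95, 2.95], [-0.25, 2.06], [-1.52, 1.56], [0.18, 2.33], [-1.44, 4.58], [0.02, 2.06], [-3.01, 3.01]. Speed limits (rad/s): [2.39, 2.39, 3.01, 3.01, 3.14, 3.14, 3.14].

## Interface

Orientations are given as a unit quaternion [x, y, z, w].
In Python, from station import env gives the robot as it stands.
- The arm moves only by the tool step_arm, never from a script. Its argument "plan" is a list of rows, each a list of 7 numbers: the opening, from -1 (shut) to 1 (fully open), then the shift along the world's x, y, z in units of 25 mm (1.0 is 25 mm), then the turn, a rotation vector about the world's x, y, z in units of 8 degrees (1.0 is 8 degrees). In form: [[claw, tx, ty, tz, rx, ry, rz], ...]. A call has exactly 5 rows; each row is the pose to reach, as a shift and turn from the pose commanded when the call began; what a row does not reach only later rows make up. A row lasts 1/8 s, in which the tool goes at most 62.5 mm and 10.7 degrees, less where a joint would pass 70% of its speed; a pose out of reach is approached as far as the arm can. A call with a gripper value outside its range is refused whole. The fingers move at their own pace and stop on an object; "squeeze" is the grip in N (left out, the last holds). Time passes only in rows, so rows that repeat a pose let the fingers close, or fill a call up. It gives the time, the measured TCP pose, the force, the opening and the grip force at its end, in the units of the state.
- env.state(): the state, without advancing time (a new reading comes with each control period).
- env.get_image(name): name is "side" or "top" or "wrist"; returns (picture, depth): 420x560x3 uint8, red, green, blue; 420x560 float32, m along the optical axis (not along the pixel's ray), 0 where there is no reading.
- env.camera_info(name): a dict with "camera_matrix" (3x3 intrinsics, pixels), "T" (4x4, takes a point from camera to world coordinates). Camera axes: x right, y up, looking along -z (the intrinsics and any distortion apply to the point x, -y, -z); pixel columns grow to the right and rows downward; lengths in m; the calibration is good to about 2 mm. A picture is of the moment at which its call begins: read the wrist's pose just before it. camera_info takes no time and is no camera call; for the wrist camera it gives the pose at the moment of the call.
- env.finish_job(): hands the job in; it is judged then, once.
The state is a dict: "clock": time; "joint_pos": joint angles; "joint_vel": joint speeds; "tau": joint torques, N m; "tool_pos": TCP position; "eef_rot": TCP orientation; "force": force on the tool from outside, world axes, zero at the start; "torque": the same for the moment, N m; "opening": finger opening in m; "gripper_force": force on a finger pad.
Only numpy, scipy, OpenCV 4.12 (cv2) and the standard library are available. Lean on these libraries where they do the work, as an engineer would, in place of code of your own. Each camera call takes 0.05 s, during which the arm holds its last target. There are 200 camera calls.

## Working session

There is one attempt and no reset: what is moved stays moved. The work goes in short steps, Python scripts to look and compute and a tool call to move; the robot and the scene stay as the last step left them, time stands still between calls to the robot, and variables do not carry over. Pictures are saved under pics/ and viewed, at most 10 in all, crops included, and the job is handed in when it is done.

Besides the shell and the picture viewer there is one more tool, called after ">>>" in YAML: its name, and indented under it one key for each argument. step_arm: Moves the arm, as the interface text tells. Its arguments: {"type":"object","properties":{"plan":{"type":"array"},"squeeze":{"type":"number"}},"required":["plan"]}

```bash
mkdir -p pics
cat > h.py <<'E'
import numpy as np,cv2
from station import env
from scipy.spatial.transform import Rotation as R
def cam(n,f):
    ci=env.camera_info(n);im,d=env.get_image(n)
    np.savez(f'{f}.npz',im=im,d=d,K=ci['camera_matrix'],T=ci['T'])
    cv2.imwrite(f'pics/{f}.png',im[:,:,::-1]);return im,d,ci
def ld(f):
    z=np.load(f'{f}.npz');return z['im'],z['d'],z['K'],z['T']
def ray(K,T,u,v):
    p=np.linalg.inv(K)@[u,v,1.];return T[:3,3],T[:3,:3]@np.array([p[0],-p[1],-p[2]])
def onz(K,T,u,v,z):
    o,r=ray(K,T,u,v);return o+r*(z-o[2])/r[2]
def cloud(d,K,T):
    v,u=np.indices(d.shape);p=np.stack([(u-K[0,2])/K[0,0]*d,-(v-K[1,2])/K[1,1]*d,-d],-1)
    return p@T[:3,:3].T+T[:3,3]
E
python3 - <<'E'
from h import *
for n in['side','top','wrist']:
    im,d,ci=cam(n,n+'0');print(n,ci)
s=env.state();print(s)
a=np.vstack([cv2.imread(f'pics/{n}0.png') for n in['top','side']])
E
```

```text
side {'camera_matrix': array([[440.87667026,   0.        , 273.66582093],
       [  0.        , 440.87667026, 206.41975515],
       [  0.        ,   0.        ,   1.        ]]), 'T': array([[ 0.91677558,  0.2136468 , -0.33745753,  0.22438379],
       [-0.39911384,  0.52217202, -0.75368728, -0.6653844 ],
       [ 0.015188  ,  0.82564607,  0.56398395,  0.5944008 ],
       [ 0.        ,  0.        ,  0.        ,  1.        ]])}
top {'camera_matrix': array([[472.94847955,   0.        , 278.50501454],
       [  0.        , 472.94847955, 210.53133194],
       [  0.        ,   0.        ,   1.        ]]), 'T': array([[-0.00625922,  0.99055581, -0.13696722,  0.38499391],
       [-0.99996395, -0.00698592, -0.00482565,  0.00552751],
       [-0.00573692,  0.13693208,  0.99056383,  1.08957588],
       [ 0.        ,  0.        ,  0.        ,  1.        ]])}
wrist {'camera_matrix': array([[356.72171122,   0.        , 277.300027  ],
       [  0.        , 356.72171122, 210.68495755],
       [  0.        ,   0.        ,   1.        ]]), 'T': array([[ 4.22469110e-01, -8.62032771e-01, -2.80034556e-01,

[... 291 characters left out ...]
: 0.15, 'joint_pos': array([-1.19691183,  0.3840484 ,  0.01638754,  1.37088646, -0.00630311,
        1.38818044, -0.04649148]), 'joint_vel': array([ 0.00164405, -0.00227111,  0.00060337, -0.00411265,  0.00212006,
        0.00032628,  0.0011503 ]), 'tau': array([ 2.34417756e-03, -6.28157115e+01,  8.46008565e-01, -3.72166228e+01,
        1.68420916e-02,  1.10298162e-02,  1.02310835e-04]), 'tool_pos': array([0.26420723, 0.56601109, 0.23851846]), 'eef_rot': array([ 2.16630614e-01,  9.76253366e-01, -7.20536430e-04, -1.53901365e-04]), 'force': array([-0.09844759,  0.01185972, -0.08809068]), 'torque': array([0.02788628, 0.04621895, 0.0792344 ]), 'gripper_force': 0.0, 'opening': 0.08518231123040113}
```

View pics/top0.png

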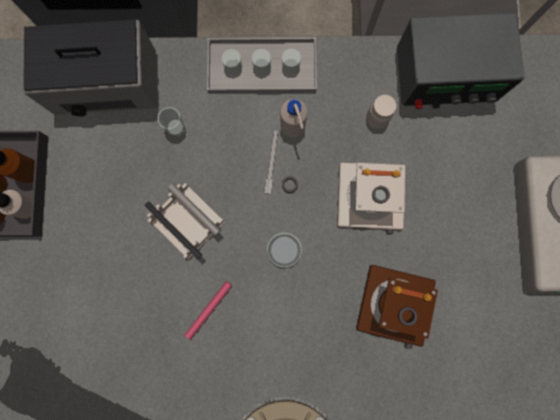

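View pics/side0.png

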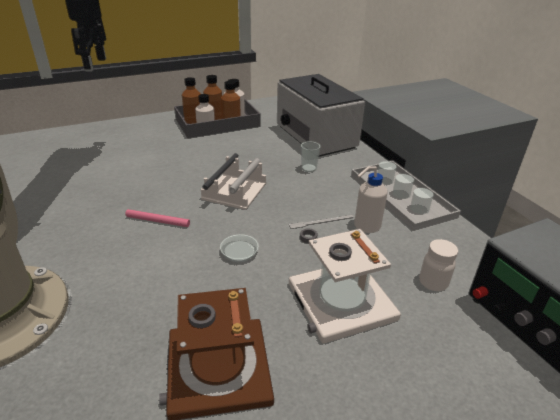

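The top view shows the bright tube running (170,185)–(220,232) in the rack, next to the dark rod (147,203)–(200,258). The pink look-alike is at (209,310). The white cell's port is at (381,195), and the brown look-alike is at (408,316). The bright tube is the pocket because it is grey and thicker than the rod. The white cell is the target. I'll confirm both in one crop.

Run:
```python
from h import *
a,d,K,T=ld('side0');t,dt,Kt,Tt=ld('top0')
c=[cv2.resize(x,(400,300),interpolation=cv2.INTER_CUBIC) for x in (a[150:210,195:275],t[175:265,140:260],a[225:285,300:380],t[150:240,330:450])]
o=np.vstack([np.hstack(c[:2]),np.hstack(c[2:])]);cv2.imwrite('pics/c1.png',o[:,:,::-1])
# pocket in top: bright grey cloud at z~0.055..0.07
P=cloud(dt,Kt,Tt)
m=np.zeros(dt.shape,bool);m[175:265,140:260]=1
m&=(P[...,2]>.052)&(P[...,2]<.08)
n,l,s,cc=cv2.connectedComponentsWithStats(m.astype('u1'))
for i in range(1,n):
    if s[i,4]>40:
        q=P[l==i];uv=np.argwhere(l==i)[:,::-1];r=cv2.minAreaRect(uv.astype('f4'));print(s[i],q.mean(0),q[:,2].max(),r,t[l==i].mean(0))
print('port',onz(Kt,Tt,381,195,.128),'depth sample',P[195,372],P[210,395])
```

```text
[168 183  53  53 602] [0.5332321  0.19834381 0.06313655] 0.0698266435623125 ((193.75001525878906, 208.75001525878906), (67.17514038085938, 15.55634880065918), 45.0) [125.53322259 118.73255814 113.79900332]
[144 202  58  57 512] [0.48680157 0.24239689 0.06053725] 0.06639460268660469 ((172.70477294921875, 229.8251190185547), (75.70471954345703, 11.627382278442383), 49.497154235839844) [63.19140625 60.38671875 59.33789062]
port [ 0.54875129 -0.20105463  0.128     ] depth sample [ 0.54931405 -0.18303442  0.12548511] [ 0.51860584 -0.23078649  0.11901017]
```

View pics/c1.png

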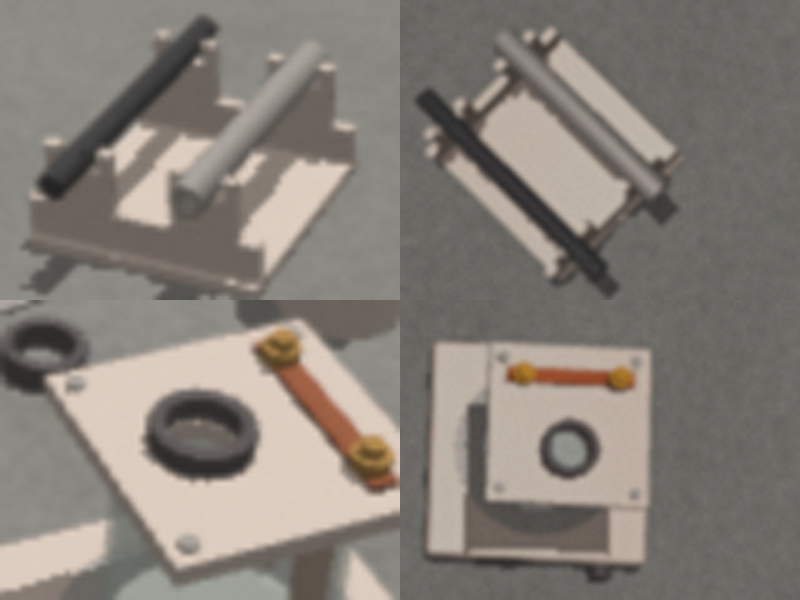

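The crop confirms it. The grey tube is the pocket in the white rack, and its near-right end face is visible at crop (190,198). The white cover has a dark boss with an open port and the copper bar behind it. The tube must have its mouth away from the far side, so I expect it at the near-right end. I'll check that from the wrist camera.

```bash
cat >> h.py <<'E'
def tool(h_az,tilt):
    "tool z tilted `tilt` deg from down toward azimuth h_az; x_tool opposite to h (up when tilt=90)"
    a=np.radians(h_az);t=np.radians(tilt);h=np.array([np.cos(a),np.sin(a),0]);u=np.array([0,0,1.])
    z=-u*np.cos(t)+h*np.sin(t);x=-h*np.cos(t)-u*np.sin(t)
    x=x if True else -x
    return np.stack([x,np.cross(z,x),z],1)
def rows(Rt,p):
    s=env.state();Rc=R.from_quat(s['eef_rot'])
    rv=(R.from_matrix(Rt)*Rc.inv()).as_rotvec(degrees=True)
    print('shift',np.round((p-s['tool_pos'])/.025,2),'turn',np.round(rv/8,2),'norm',np.linalg.norm(rv))
E
python3 - <<'E'
from h import *
t,d,K,T=ld('top0')
r=((193.75,208.75),(67.2,15.6),45.)
c=np.array(r[0]);e=np.array([1,1])/2**.5
C=onz(K,T,*c,.062);A=onz(K,T,*(c-e*33),.060);B=onz(K,T,*(c+e*33),.060)
print(C,A,B,np.linalg.norm(A-B),np.degrees(np.arctan2(*(A-B)[[1,0]])))
az=np.degrees(np.arctan2(*(A-B)[[1,0]]))
Rt=tool(az,30);print(Rt,np.linalg.det(Rt))
u=(A-B)/np.linalg.norm(A-B)
g=C.copy();g[2]=.057;g-=u*.03
print('grasp',g);rows(Rt,g+Rt[:,2]*(.011-.14))
E
```

```text
[0.53234237 0.19669897 0.062     ] [0.58525244 0.24981059 0.06      ] [0.48074965 0.14507693 0.06      ] 0.14795260316975622 45.06322048253145
[[-0.61169637 -0.70788658  0.35316306]
 [-0.61304776  0.70632613  0.35394329]
 [-0.5         0.         -0.8660254 ]] 1.0
grasp [0.51115259 0.17546237 0.057     ]
shift [  8.06 -17.45  -2.79] turn [ 0.7  -3.93  8.55] norm 75.49480269549947
```

>>> step_arm:
  plan:
    - [0.2,0.8,-1.75,0,0.07,-0.4,0.85]
    - [0.2,1.6,-3.5,0,0.14,-0.8,1.7]
    - [0.2,2.4,-5.2,0,0.21,-1.2,2.55]
    - [0.2,3.2,-7,0,0.28,-1.6,3.4]
    - [0.2,4,-8.7,0,0.35,-2,4.25]

```text
clock: 0.78
tool_pos: [0.3648, 0.3472, 0.2392]
eef_rot: [-0.081, 0.987, 0.053, 0.13]
force: [0.8, -0.2, -0.4]
opening: 0.0515
gripper_force: 0.0
```

>>> step_arm:
  plan:
    - [0.2,0.8,-1.75,-0.4,0.07,-0.4,0.85]
    - [0.2,1.6,-3.5,-0.8,0.14,-0.8,1.7]
    - [0.2,2.4,-5.2,-1.2,0.21,-1.2,2.55]
    - [0.2,3.2,-7,-1.6,0.28,-1.6,3.4]
    - [0.2,4,-8.7,-2,0.35,-2,4.25]

```text
clock: 1.4
tool_pos: [0.4488, 0.165, 0.1965]
eef_rot: [-0.331, 0.912, 0.097, 0.224]
force: [0.4, 0.3, 0.2]
opening: 0.0516
gripper_force: 0.0
```

Run:
```python
from h import *
im,d,ci=cam('wrist','w1');s=env.state();print(s['clock'],s['tool_pos'],R.from_quat(s['eef_rot']).as_matrix(),s['joint_pos'],s['opening'])
K,T=ci['camera_matrix'],ci['T'];print(T)
P=cloud(d,K,T);m=(d>0)&(P[...,2]>.05)&(P[...,2]<.08)&(np.hypot(P[...,0]-.54,P[...,1]-.2)<.2)
n,l,st,cc=cv2.connectedComponentsWithStats(m.astype('u1'))
for i in range(1,n):
    if st[i,4]>200:print(st[i],P[l==i].mean(0),cv2.minAreaRect(np.argwhere(l==i)[:,::-1].astype('f4')))
```

```text
1.45 [0.45048321 0.15978835 0.19532189] [[-0.67646315 -0.64987933  0.34648876]
 [-0.56329125  0.75963564  0.32504871]
 [-0.47444765  0.02470938 -0.87993686]] [-0.74683683 -0.24872333  0.44757287  2.21675137 -0.16700581  0.71019317
  2.08761381] 0.051369033871805955
[[-0.6467581  -0.54025019 -0.53836205  0.34816533]
 [ 0.76210571 -0.43002568 -0.48401737  0.07558888]
 [ 0.02998097 -0.72333094  0.68985034  0.27606817]
 [ 0.          0.          0.          1.        ]]
[ 300  104   21  155 2551] [0.47341419 0.22730776 0.05885185] ((310.87164306640625, 181.08258056640625), (154.0491943359375, 19.216154098510742), 88.85424041748047)
[ 204  125   63  136 3217] [0.52087993 0.1866013  0.06104808] ((234.18028259277344, 192.9674072265625), (138.62359619140625, 46.2392692565918), 79.7488021850586)
```

View pics/w1.png

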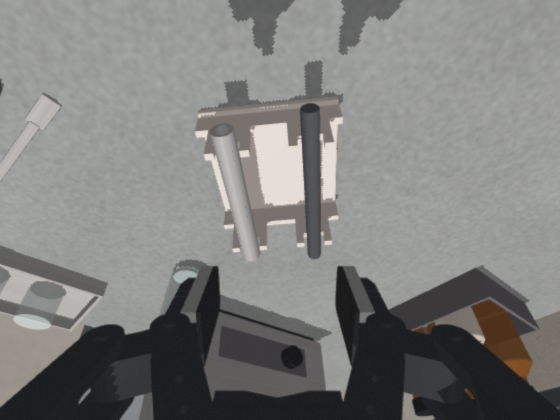

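Run:
```python
from h import *
im,d,K,T=ld('w1')
cv2.imwrite('pics/c2.png',np.hstack([cv2.resize(im[y:y+40,x:x+40],(380,380),interpolation=cv2.INTER_CUBIC) for x,y in((203,112),(232,232))])[:,:,::-1])
# edges of tube by brightness at several rows
for v in range(124,264,4):
    print(v,im[v,212:266:2].mean(-1).astype(int).tolist()) if v in(124,128,132,136,256,260) else 0
P=cloud(d,K,T)
n,l,st,cc=cv2.connectedComponentsWithStats(((d>0)&(P[...,2]>.062)&(P[...,2]<.08)&(np.abs(np.indices(d.shape)[1]-235)<32)&(np.indices(d.shape)[0]<265)).astype('u1'))
i=1+st[1:,4].argmax();q=P[l==i];c=q.mean(0);w=np.linalg.svd(q[:,:2]-c[:2],full_matrices=False)[2][0];t=(q[:,:2]-c[:2])@w
print(st[i],c,np.degrees(np.arctan2(w[1],w[0])),c[:2]+w*t.min(),c[:2]+w*t.max(),t.min(),t.max(),c[:2]+w*(t.min()+t.max())/2)
```

```text
124 [113, 114, 109, 102, 99, 98, 99, 95, 98, 110, 112, 112, 113, 113, 114, 113, 114, 113, 113, 114, 115, 120, 121, 124, 130, 147, 166]
128 [94, 95, 104, 111, 114, 113, 112, 106, 102, 96, 95, 111, 114, 113, 113, 114, 114, 113, 114, 140, 143, 176, 223, 223, 222, 222, 222]
132 [91, 94, 101, 108, 113, 113, 112, 107, 94, 102, 123, 103, 114, 114, 114, 113, 113, 113, 113, 142, 182, 221, 223, 223, 222, 223, 222]
136 [138, 125, 120, 112, 119, 140, 160, 164, 163, 152, 136, 112, 113, 113, 114, 113, 113, 114, 113, 125, 163, 219, 223, 223, 223, 223, 223]
256 [151, 148, 147, 149, 152, 150, 150, 150, 151, 152, 153, 154, 154, 157, 159, 153, 156, 176, 182, 186, 175, 166, 149, 132, 153, 155, 153]
260 [155, 151, 152, 154, 151, 151, 150, 152, 152, 152, 152, 149, 149, 150, 149, 148, 153, 163, 175, 182, 177, 164, 154, 150, 149, 149, 153]
[ 213  133   44  128 1696] [0.52329469 0.18782096 0.06354454] 45.71432571924369 [0.48008659 0.14352182] [0.58488543 0.25096692] -0.06188177440439477 0.08820901761339439 [0.53248601 0.19724437]
```

View pics/c2.png

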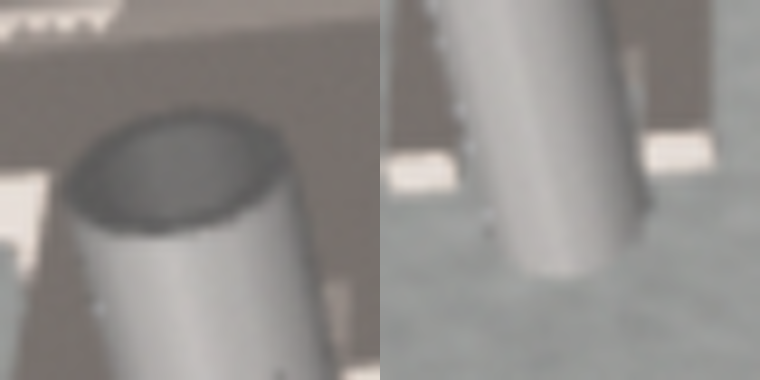

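The crop shows a ring-shaped rim with a recessed bore at the near end, wrist pixel (222,130). That end is the mouth, and the far end (250,258) shows no hole. Both views put the centre at (0.5325, 0.197). I'll steepen the tilt a little and approach.

Run:
```python
from h import *
Rt=tool(45.5,35);u=np.array([np.cos(np.radians(45.5)),np.sin(np.radians(45.5)),0])
g=np.array([.5325,.197,.057])-u*.032
for b in(.08,0):rows(Rt,g+Rt[:,2]*(.011-b))
```

```text
shift [ 1.27 -0.55 -3.27] turn [ 0.44 -0.73  0.61] norm 8.374745470498304
shift [ 2.56  0.76 -5.89] turn [ 0.44 -0.73  0.61] norm 8.374745470498304
```

>>> step_arm:
  plan:
    - [0.2,0.3,0,0,0,0,0]
    - [0.2,0.6,0,0,0,0,0]
    - [0.2,0.6,0,0,0,0,0]
    - [0.2,0.6,0,0,0,0,0]
    - [0.2,0.6,0,0,0,0,0]

```text
clock: 2.08
tool_pos: [0.463, 0.1675, 0.1965]
eef_rot: [-0.331, 0.912, 0.098, 0.223]
force: [-0.8, -0.6, -0.7]
opening: 0.0512
gripper_force: 0.0
```

Run:
```python
from h import *
Rt=tool(45.5,35);u=np.array([np.cos(np.radians(45.5)),np.sin(np.radians(45.5)),0])
g=np.array([.5325,.197,.057])-u*.032
for b in(.08,0):rows(Rt,g+Rt[:,2]*(.011-b))
s=env.state();print(s['clock'],s['joint_pos'],s['tool_pos'],s['joint_vel'])
```

```text
shift [ 0.77 -0.86 -3.32] turn [ 0.42 -0.78  0.64] norm 8.703414849834855
shift [ 2.06  0.45 -5.94] turn [ 0.42 -0.78  0.64] norm 8.703414849834855
2.075 [-0.76323294 -0.20987694  0.46285997  2.18556152 -0.1903483   0.71028997
  2.09536089] [0.463018   0.16745007 0.19651091] [ 0.00450105 -0.00248502  0.00491697 -0.00061473 -0.00102118  0.00077734
  0.00193134]
```

>>> step_arm:
  plan:
    - [0.2,0.2,-0.2,-0.6,0.1,-0.2,0.16]
    - [0.2,0.4,-0.4,-1.3,0.2,-0.4,0.32]
    - [0.2,0.6,-0.65,-2.0,0.3,-0.6,0.5]
    - [0.2,0.77,-0.86,-2.7,0.42,-0.78,0.64]
    - [0.2,0.77,-0.86,-3.3,0.42,-0.78,0.64]

```text
clock: 2.7
tool_pos: [0.4836, 0.1457, 0.1151]
eef_rot: [-0.369, 0.879, 0.117, 0.278]
force: [-0.9, 1.6, 1.4]
opening: 0.0512
gripper_force: 0.0
```

>>> step_arm:
  plan:
    - [0.2,0,0,0,0,0,0]
    - [0.2,0,0,0,0,0,0]
    - [0.2,0,0,0,0,0,0]
    - [0.2,0,0,0,0,0,0]
    - [0.2,0,0,0,0,0,0]

```text
clock: 3.32
tool_pos: [0.4835, 0.146, 0.1158]
eef_rot: [-0.369, 0.879, 0.116, 0.278]
force: [1.1, -0.3, -1.4]
opening: 0.0511
gripper_force: 0.0
```

Run:
```python
from h import *
Rt=tool(45.5,35);u=np.array([np.cos(np.radians(45.5)),np.sin(np.radians(45.5)),0])
g=np.array([.5325,.197,.057])-u*.032
for b in(.08,0):rows(Rt,g+Rt[:,2]*(.011-b))
s=env.state();print(s['clock'],s['joint_pos'],s['tool_pos'])
im,d,ci=cam('wrist','w2')
K,T=ci['camera_matrix'],ci['T'];P=cloud(d,K,T)
m=(d>0)&(P[...,2]>.061)&(P[...,2]<.07)&(np.hypot(P[...,0]-.5325,P[...,1]-.197)<.085)&(np.abs((P[...,:2]-[.5325,.197])@[-.713,.701])<.025)
q=P[m];c=q.mean(0);w=np.linalg.svd(q[:,:2]-c[:2],full_matrices=False)[2][0];t=(q[:,:2]-c[:2])@w
print(c,np.degrees(np.arctan2(w[1],w[0])),c[:2]+w*t.min(),c[:2]+w*t.max(),(c[:2]-[.5325,.197])@[-.713,.701])
```

```text
shift [-0.05 -0.   -0.09] turn [ 0.    0.   -0.01] norm 0.06986679126352983
shift [ 1.24  1.31 -2.71] turn [ 0.    0.   -0.01] norm 0.06986679126352983
3.325 [-0.70496958 -0.04616327  0.60396032  2.3252365  -0.80050517  0.50135202
  2.91701517] [0.48345736 0.14598671 0.1158365 ]
[0.5191434  0.1829267  0.06322849] 45.65595839113652 [0.4798896  0.14276364] [0.5855585 0.2508802] -0.0003421280975077021
```

View pics/w2.png

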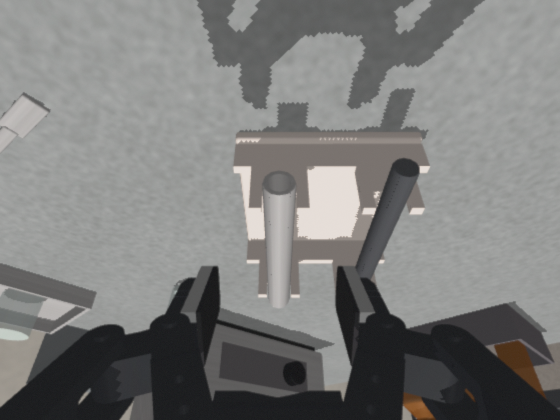

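The open mouth is at (279,182), and the tube at column 278 sits midway between the fingers. The rod to the right is clear of the finger's path, so I'll go down.

>>> step_arm:
  plan:
    - [0.2,0.25,0.26,-0.54,0,0,0]
    - [0.2,0.5,0.52,-1.08,0,0,0]
    - [0.2,0.75,0.79,-1.63,0,0,0]
    - [0.2,1.0,1.05,-2.17,0,0,0]
    - [0.2,1.24,1.31,-2.7,0,0,0]

```text
clock: 4.0
tool_pos: [0.5044, 0.1617, 0.0555]
eef_rot: [-0.375, 0.882, 0.102, 0.265]
force: [0.0, -0.2, -1.2]
opening: 0.0517
gripper_force: 0.0
```

Run:
```python
from h import *
Rt=tool(45.5,35);u=np.array([np.cos(np.radians(45.5)),np.sin(np.radians(45.5)),0])
g=np.array([.5325,.197,.057])-u*.032
rows(Rt,g+Rt[:,2]*.011)
s=env.state();print(s['joint_pos'],s['force'])
```

```text
shift [ 0.4   0.68 -0.3 ] turn [ 0.28 -0.07 -0.03] norm 2.302268387748497
[ 0.12279613  0.16585844 -0.30212553  2.27598592 -0.8963816   0.34339368
  3.0120833 ] [ 0.04401331 -0.17392332 -1.24712585]
```

>>> step_arm:
  plan:
    - [0.2,0.2,0.34,-0.15,0.14,-0.03,0]
    - [0.2,0.4,0.68,-0.3,0.28,-0.07,0]
    - [0.2,0.4,0.68,-0.3,0.28,-0.07,0]
    - [0.2,0.4,0.68,-0.3,0.28,-0.07,0]
    - [0.2,0.4,0.68,-0.3,0.28,-0.07,0]

```text
clock: 4.62
tool_pos: [0.514, 0.1783, 0.0481]
eef_rot: [-0.371, 0.879, 0.117, 0.276]
force: [0.7, 0.1, -0.4]
opening: 0.0509
gripper_force: 0.0
```

Run:
```python
from h import *
Rt=tool(45.5,35);u=np.array([np.cos(np.radians(45.5)),np.sin(np.radians(45.5)),0])
g=np.array([.5325,.197,.057])-u*.032
rows(Rt,g+Rt[:,2]*.011)
s=env.state();print(s['joint_pos'],s['force'])
```

```text
shift [ 0.02  0.01 -0.  ] turn [ 0.01 -0.01 -0.03] norm 0.25897678346371245
[ 0.39590983  0.24986976 -0.6109321   2.2554362  -0.86992943  0.26889897
  3.00450866] [ 0.72876624  0.07969446 -0.44030384]
```

>>> step_arm:
  plan:
    - [-0.3,0,0,0,0,0,0]
    - [-0.7,0,0,0,0,0,0]
    - [-1,0,0,0,0,0,0]
    - [-1,0,0,0,0,0,0]
    - [-1,0,0,0,0,0,0]
  squeeze: 45

```text
clock: 5.25
tool_pos: [0.5141, 0.1786, 0.0481]
eef_rot: [-0.371, 0.879, 0.117, 0.277]
force: [-3.0, -0.6, 6.8]
opening: 0.0167
gripper_force: 44.9
```

>>> step_arm:
  plan:
    - [-1,0,0,0.4,0,0,0]
    - [-1,0,0,1,0,0,0]
    - [-1,0,0,2,0,0,0]
    - [-1,0,0,3,0,0,0]
    - [-1,0,0,4,0,0,0]

```text
clock: 5.88
tool_pos: [0.5137, 0.1781, 0.149]
eef_rot: [-0.37, 0.879, 0.117, 0.276]
force: [1.4, 0.2, -0.7]
opening: 0.0166
gripper_force: 44.0
```

Run:
```python
from h import *
s=env.state();print(s['joint_pos'],s['force'])
rows(tool(45.5,0),s['tool_pos']+[-.02,0,.12])
```

```text
[ 0.34354667  0.02188033 -0.51833907  2.1767536  -0.68797847  0.53848624
  2.72298601] [ 1.38749721  0.17352908 -0.69929318]
shift [-0.8  0.   4.8] turn [-3.12  3.05 -0.02] norm 34.91645762672142
```

>>> step_arm:
  plan:
    - [-1,0,0,1.2,-0.6,0.6,0]
    - [-1,0,-0.5,2.4,-1.2,1.2,0]
    - [-1,0,-1,3.6,-1.8,1.8,0]
    - [-1,0,-1.5,4.8,-2.5,2.4,0]
    - [-1,0,-2,6,-3.1,3.05,0]

```text
clock: 6.5
tool_pos: [0.5139, 0.1274, 0.3002]
eef_rot: [-0.387, 0.922, 0.0, -0.001]
force: [0.3, 1.1, -0.8]
opening: 0.0162
gripper_force: 44.0
```

>>> step_arm:
  plan:
    - [-1,0,-0.6,0.2,0,0,-1.2]
    - [-1,0,-1.2,0.4,0,0,-2.4]
    - [-1,0,-1.8,0.6,0,0,-3.6]
    - [-1,0,-2.4,0.8,0,0,-4.8]
    - [-1,0,-3,1,0,0,-6]

```text
clock: 7.12
tool_pos: [0.5137, 0.0523, 0.3235]
eef_rot: [0.024, 1.0, 0.001, 0.002]
force: [-0.5, -0.1, -1.2]
opening: 0.0165
gripper_force: 44.0
```

>>> step_arm:
  plan:
    - [-1,0,-0.6,0,0,0,-1.2]
    - [-1,0,-1.2,0,0,0,-2.4]
    - [-1,0,-1.8,0,0,0,-3.6]
    - [-1,0,-2.4,0,0,0,-4.8]
    - [-1,0,-3,0,0,0,-6]

```text
clock: 7.75
tool_pos: [0.5136, -0.0226, 0.3233]
eef_rot: [0.429, 0.903, 0.0, 0.002]
force: [0.4, -0.4, -1.0]
opening: 0.0166
gripper_force: 44.0
```

>>> step_arm:
  plan:
    - [-1,0,-0.6,0,0,0,-1.2]
    - [-1,0,-1.2,0,0,0,-2.4]
    - [-1,0,-1.8,0,0,0,-3.6]
    - [-1,0,-2.4,0,0,0,-4.8]
    - [-1,0,-3,0,0,0,-6]

```text
clock: 8.38
tool_pos: [0.5136, -0.0975, 0.3233]
eef_rot: [0.759, 0.651, -0.0, 0.003]
force: [-0.9, -0.3, -0.4]
opening: 0.0161
gripper_force: 44.0
```

Run:
```python
from h import *
s=env.state();print(s['joint_pos'],s['force'],R.from_quat(s['eef_rot']).as_matrix())
```

```text
[ 0.28782077  0.1404394  -0.18614385  1.49329238  0.0301467   1.50721607
 -0.05151945] [-0.86249514 -0.2526277  -0.43884825] [[ 0.15256466  0.98829002  0.00261949]
 [ 0.98828532 -0.15255208 -0.00447158]
 [-0.00401961  0.00327101 -0.99998657]]
```

>>> step_arm:
  plan:
    - [-1,0,-0.6,0,0,0,-0.6]
    - [-1,0,-1.2,0,0,0,-1.2]
    - [-1,0,-1.8,0,0,0,-1.8]
    - [-1,0,-2.4,0,0,0,-2.4]
    - [-1,0,-3,0,0,0,-3]

```text
clock: 9.0
tool_pos: [0.5135, -0.1725, 0.3234]
eef_rot: [0.877, 0.48, -0.001, 0.003]
force: [-0.1, 0.2, -1.0]
opening: 0.0159
gripper_force: 44.0
```

```bash
cat >> h.py <<'E'
def fin(az,phi=35):
    a=np.radians(az);t=np.radians(phi);h=np.array([np.cos(a),np.sin(a),0]);u=np.array([0,0,1.])
    z=h*np.cos(t)-u*np.sin(t);x=u*np.cos(t)+h*np.sin(t);return np.stack([x,np.cross(z,x),z],1)
E
python3 - <<'E'
from h import *
s=env.state();x=R.from_quat(s['eef_rot']).as_matrix()[:,0];az=np.degrees(np.arctan2(x[1],x[0]));print(az)
Rt=fin(az);g=np.array([.549,-.201,.30]);rows(Rt,g+Rt[:,2]*.011)
E
```

```text
57.3853052285525
shift [ 1.61 -0.84 -1.19] turn [ 5.83 -3.7   0.01] norm 55.22655630619268
```

>>> step_arm:
  plan:
    - [-1,0.2,-0.1,0,0.58,-0.37,0]
    - [-1,0.4,-0.2,0,1.16,-0.74,0]
    - [-1,0.6,-0.3,0,1.74,-1.11,0]
    - [-1,0.7,-0.4,0,2.32,-1.48,0]
    - [-1,0.8,-0.4,0,2.9,-1.85,0]

```text
clock: 9.62
tool_pos: [0.5336, -0.1823, 0.3234]
eef_rot: [0.852, 0.467, 0.209, -0.112]
force: [0.3, -1.0, -1.1]
opening: 0.0164
gripper_force: 44.0
```

>>> step_arm:
  plan:
    - [-1,0.2,-0.1,0,0.58,-0.37,0]
    - [-1,0.4,-0.2,0,1.16,-0.74,0]
    - [-1,0.6,-0.3,0,1.74,-1.11,0]
    - [-1,0.7,-0.4,0,2.32,-1.48,0]
    - [-1,0.8,-0.4,0,2.93,-1.85,0]

```text
clock: 10.25
tool_pos: [0.5536, -0.1922, 0.3232]
eef_rot: [0.777, 0.426, 0.407, -0.222]
force: [-0.7, 0.2, -1.0]
opening: 0.0163
gripper_force: 44.0
```

Run:
```python
from h import *
s=env.state();print(s['joint_pos'],s['force'],R.from_quat(s['eef_rot']).as_matrix())
Rt=fin(57.4);g=np.array([.549,-.201,.30]);rows(Rt,g+Rt[:,2]*.011)
a,_,_=cam('side','s3');b,_,_=cam('top','t3')
o=np.hstack([cv2.resize(x,(400,400),interpolation=cv2.INTER_CUBIC) for x in (a[130:330,250:450],b[100:240,310:450])]);cv2.imwrite('pics/c3.png',o[:,:,::-1])
```

```text
[ 0.80330593  0.34732267 -0.03471766  1.56849141 -0.92458956  1.52807001
  0.39457575] [-0.68053563  0.18681338 -1.0165666 ] [[ 0.30666124  0.84227263  0.44332348]
 [ 0.48187142 -0.53904884  0.69081566]
 [ 0.82082813  0.00177853 -0.57117249]]
shift [ 0.01 -0.05 -1.18] turn [-0.01  0.02  0.  ] norm 0.1973113156620543
```

View pics/c3.png

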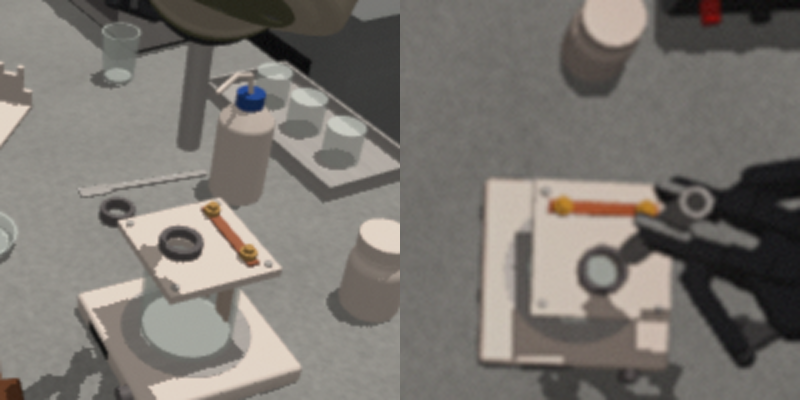

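The tube is now upright. The top crop shows its bore facing up at (695,200), and the side crop shows its lower end at (190,148), with the port at (182,242). Next I'll measure the port and tube axis from both views.

Run:
```python
from h import *
def port(f,box):
    im,d,K,T=ld(f);x0,x1,y0,y1=box
    g=im.mean(-1);m=np.zeros(g.shape,'u1');m[y0:y1,x0:x1]=(g[y0:y1,x0:x1]<95)
    cs,h=cv2.findContours(m,cv2.RETR_CCOMP,cv2.CHAIN_APPROX_NONE)
    for c,hh in zip(cs,h[0]):
        if len(c)>25:
            for z in (.128,.118):
                q=np.array([onz(K,T,*p[0],z)[:2] for p in c]);(cx,cy),r=cv2.minEnclosingCircle((q*1000).astype('f4'))
                # algebraic circle
                A=np.c_[2*q,np.ones(len(q))];s=np.linalg.lstsq(A,(q**2).sum(1),rcond=None)[0]
                print(f,'hole' if hh[3]>=0 else 'out',z,s[:2],'r',np.sqrt(s[2]+s[0]**2+s[1]**2),len(c))
port('top0',(366,396,180,210));port('side0',(322,362,236,266))
# boss-top cloud
for f in('top0','side0'):
    im,d,K,T=ld(f);P=cloud(d,K,T);m=(np.hypot(P[...,0]-.549,P[...,1]+.201)<.022)&(abs(P[...,2]-.128)<.004);q=P[m]
    print(f,len(q),(q.min(0)+q.max(0))/2,q.mean(0))
# tube in side and top depth
gx=np.array([.549,-.201])
for f in('side3','t3'):
    im,d,K,T=ld(f.replace('side3','s3'));P=cloud(d,K,T)
    m=(np.hypot(P[...,0]-.549,P[...,1]+.2)<.035)&(P[...,2]>.18)&(P[...,2]<.40)
    q=P[m]
    if f=='t3':
        k=q[:,2]>.36;print('mouth cloud',k.sum(),q[k].mean(0),(q[k].min(0)+q[k].max(0))/2,q[k].max(0))
    else:
        k=q[:,2]<.29;q=q[k];print(len(q),q.min(0),q.max(0))
        for z in np.arange(.21,.29,.02):
            w=q[abs(q[:,2]-z)<.006];print(z,w.mean(0) if len(w) else None,len(w))
        print('cam',T[:3,3]);n=[im.mean(-1)[v,325:370].astype(int).tolist() for v in (170,185,200)];print(n)
```

```text
top0 out 0.128 [ 0.55001285 -0.19951025] r 0.016452611101080084 45
top0 out 0.118 [ 0.55172898 -0.20164256] r 0.016623711598975393 45
top0 hole 0.128 [ 0.54958136 -0.19900668] r 0.012501881211736936 34
top0 hole 0.118 [ 0.55129301 -0.20113375] r 0.01263189571743797 34
side0 out 0.128 [ 0.55121788 -0.20360081] r 0.018687121136935776 53
side0 out 0.118 [ 0.55822546 -0.1936998 ] r 0.019087787710915377 53
side0 hole 0.128 [ 0.55035164 -0.20351003] r 0.010774222583224002 34
side0 hole 0.118 [ 0.55734064 -0.19360708] r 0.011005230388978217 34
top0 140 [ 0.55170831 -0.20058216  0.12788733] [ 0.55120512 -0.20088462  0.12762029]
side0 225 [ 0.55218458 -0.20056109  0.12799021] [ 0.55155934 -0.20279114  0.12907553]
479 [ 0.53919821 -0.21003901  0.22208492] [ 0.55733009 -0.1937866   0.28979761]
0.21 None 0
0.22999999999999998 [ 0.54551882 -0.20468746  0.23004927] 80
0.24999999999999997 [ 0.54566617 -0.20487617  0.25016801] 82
0.26999999999999996 [ 0.54541645 -0.20478883  0.26993219] 91
cam [ 0.22438379 -0.6653844   0.5944008 ]
[[143, 144, 145, 144, 144, 143, 142, 143, 144, 144, 145, 144, 144, 145, 146, 145, 128, 94, 81, 79, 83, 82, 83, 84, 82, 81, 79, 80, 78, 88, 96, 88, 83, 81, 82, 82, 88, 109, 164, 195, 182, 150, 112, 91, 87], [143, 144, 144, 144, 146, 146, 144, 143, 143, 143, 143, 141, 143, 143, 138, 100, 82, 81, 82, 82, 83, 85, 83, 82, 81, 81, 85, 118, 138, 141, 142, 140, 138, 140, 136, 121, 150, 161, 163, 161, 142, 125, 122, 123, 118], [142, 143, 142, 141, 142, 141, 142, 144, 144, 143, 142, 142, 140, 109, 87, 82, 82, 83, 84, 84, 83, 83, 81, 82, 90, 122, 141, 143, 143, 144, 145, 144, 120, 105, 102, 101, 103, 102, 104, 101, 102, 103, 102, 103, 104]]
mouth cloud 124 [ 0.54208755 -0.20968026  0.36560474] [ 0.53667171 -0.21339616  0.36566986] [ 0.55543059 -0.19238784  0.37130395]
```

>>> step_arm:
  plan:
    - [-1,0.08,-0.04,-0.6,0,0,0]
    - [-1,0.08,-0.04,-1.2,0,0,0]
    - [-1,0.08,-0.04,-1.8,0,0,0]
    - [-1,0.08,-0.04,-2.4,0,0,0]
    - [-1,0.08,-0.04,-3.05,0,0,0]

```text
clock: 10.98
tool_pos: [0.5561, -0.1925, 0.2456]
eef_rot: [0.777, 0.427, 0.406, -0.221]
force: [0.2, 0.2, -1.8]
opening: 0.0163
gripper_force: 44.1
```

Run:
```python
from h import *
import time
a,da,ca=cam('side','s4');b,db,cb=cam('top','t4');w,dw,cw=cam('wrist','w4')
s=env.state();M=R.from_quat(s['eef_rot']).as_matrix();print('grasp',s['tool_pos']-.011*M[:,2],s['force'],s['clock'])
for n,d,c in(('side',da,ca),('top',db,cb),('wrist',dw,cw)):
    K,T=c['camera_matrix'],c['T'];P=cloud(d,K,T);r=np.hypot(P[...,0]-.551,P[...,1]+.2)
    q=P[(r<.024)&(abs(P[...,2]-.128)<.004)&(d>0)];print(n,'boss',len(q),(q.min(0)+q.max(0))/2 if len(q) else 0)
    for z in(.16,.18,.2,.215):
        q=P[(r<.02)&(abs(P[...,2]-z)<.008)&(d>0)]
        if len(q)>10:
            A=np.c_[2*q[:,:2],np.ones(len(q))];
            from scipy.optimize import least_squares
            f=least_squares(lambda p:np.hypot(*(q[:,:2]-p).T)-.009,[.551,-.2],loss='soft_l1',f_scale=.001).x
            print(n,z,len(q),f,q.min(0)[2])
o=np.hstack([cv2.resize(a[160:280,290:410],(400,400),interpolation=cv2.INTER_CUBIC),cv2.resize(w[120:420,130:430],(400,400))]);cv2.imwrite('pics/c4.png',o[:,:,::-1])
```

```text
grasp [ 0.55092602 -0.20003844  0.25184232] [-0.02257352 -0.88988617 -0.19002613] 11.125
side boss 215 [ 0.5520134  -0.200805    0.12800416]
side 0.16 89 [ 0.55199991 -0.19911632] 0.15214210594412952
side 0.18 71 [ 0.55212298 -0.1992857 ] 0.17213920653110237
top boss 106 [ 0.55089879 -0.20030731  0.12773737]
top 0.16 19 [ 0.54918874 -0.19960868] 0.15289672683657507
top 0.18 19 [ 0.54924374 -0.19989448] 0.17398224105377613
wrist boss 662 [ 0.55288148 -0.20167918  0.12634292]
wrist 0.16 177 [ 0.55056696 -0.20000546] 0.15207113921835144
wrist 0.18 219 [ 0.55060384 -0.20005659] 0.17205859776921664
wrist 0.2 283 [ 0.5506241  -0.20011939] 0.19203051882549738
wrist 0.215 349 [ 0.55067743 -0.20018806] 0.20700307181948907
```

View pics/c4.png

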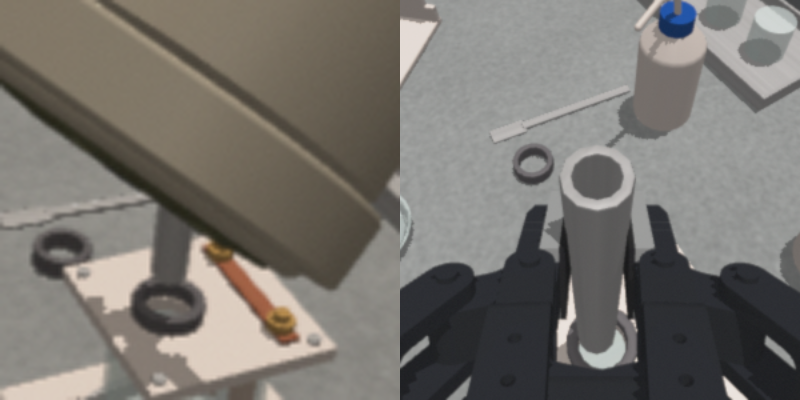

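The tube's lower end is just above the port. The three views agree that the port is about +1.3 mm in x and −1.4 mm in y from the tube axis. I'll correct that and lower gently.

>>> step_arm:
  plan:
    - [-1,0.05,-0.055,0,0,0,0]
    - [-1,0.05,-0.055,-0.3,0,0,0]
    - [-1,0.05,-0.055,-0.6,0,0,0]
    - [-1,0.05,-0.055,-0.9,0,0,0]
    - [-1,0.05,-0.055,-1.2,0,0,0]

```text
clock: 11.75
tool_pos: [0.5573, -0.194, 0.216]
eef_rot: [0.777, 0.426, 0.406, -0.221]
force: [-0.0, -0.0, -1.5]
opening: 0.0164
gripper_force: 44.1
```

Run:
```python
from h import *
from scipy.optimize import least_squares
w,dw,cw=cam('wrist','w5')
s=env.state();M=R.from_quat(s['eef_rot']).as_matrix();print('grasp',s['tool_pos']-.011*M[:,2],s['force'])
K,T=cw['camera_matrix'],cw['T'];P=cloud(dw,K,T);r=np.hypot(P[...,0]-.552,P[...,1]+.201)
m=(r<.025)&(abs(P[...,2]-.128)<.004)&(dw>0)&(r>.0115)
q=P[m];print(len(q),q.min(0),q.max(0))
for z in(.15,.18):
    q=P[(r<.02)&(abs(P[...,2]-z)<.008)&(dw>0)];print(z,least_squares(lambda p:np.hypot(*(q[:,:2]-p).T)-.009,[.551,-.2],loss='soft_l1',f_scale=.001).x)
vv,uu=np.argwhere(m).T;u0,v0=int(uu.mean()),int(vv.mean());c=w[max(0,v0-50):v0+50,u0-65:u0+65];cv2.imwrite('pics/c5.png',cv2.resize(c,None,fx=5,fy=5,interpolation=cv2.INTER_CUBIC)[:,:,::-1])
```

```text
grasp [ 0.55208822 -0.20139842  0.22123172] [-0.95586156 -0.18264216 -1.83156386]
1094 [ 0.53455646 -0.22014581  0.12402423] [ 0.57047849 -0.18362013  0.12908095]
0.15 [ 0.55263169 -0.20195475]
0.18 [ 0.55260556 -0.20198323]
```

View pics/c5.png

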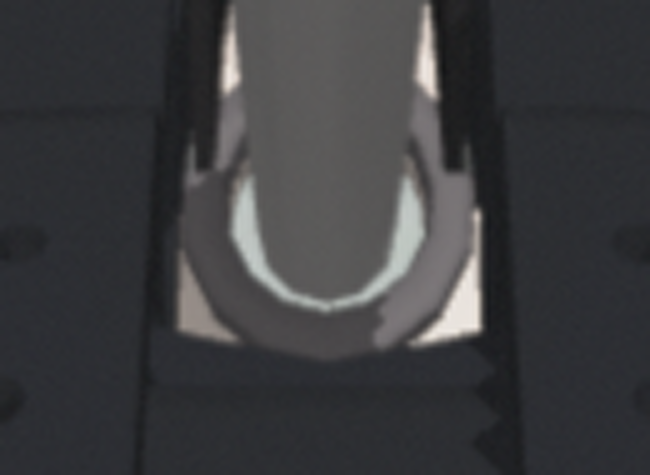

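The tube is inside the ring with even gaps left and right. Its measured axis (0.5526, −0.2020) matches the boss centre (0.5525, −0.2019), so I'll lower it the rest of the way.

>>> step_arm:
  plan:
    - [-1,0,0,-0.4,0,0,0]
    - [-1,0,0,-0.8,0,0,0]
    - [-1,0,0,-1.2,0,0,0]
    - [-1,0,0,-1.5,0,0,0]
    - [-1,0,0,-1.8,0,0,0]

```text
clock: 12.42
tool_pos: [0.5574, -0.194, 0.1712]
eef_rot: [0.777, 0.426, 0.406, -0.221]
force: [0.4, -0.4, -1.3]
opening: 0.0164
gripper_force: 44.1
```

>>> step_arm:
  plan:
    - [-1,0,0,0,0,0,0]
    - [-1,0,0,0,0,0,0]
    - [-1,0,0,0,0,0,0]
    - [-1,0,0,0,0,0,0]
    - [-1,0,0,0,0,0,0]

```text
clock: 13.05
tool_pos: [0.5574, -0.1941, 0.1719]
eef_rot: [0.777, 0.427, 0.406, -0.221]
force: [-0.6, 0.1, -1.7]
opening: 0.0165
gripper_force: 44.1
```

Run:
```python
from h import *
from scipy.optimize import least_squares
a,_,_=cam('side','s6');w,dw,cw=cam('wrist','w6')
s=env.state();M=R.from_quat(s['eef_rot']).as_matrix();print('grasp',s['tool_pos']-.011*M[:,2],s['force'],s['torque'],s['clock'])
K,T=cw['camera_matrix'],cw['T'];P=cloud(dw,K,T);r=np.hypot(P[...,0]-.5525,P[...,1]+.202)
q=P[(r<.025)&(abs(P[...,2]-.128)<.004)&(dw>0)&(r>.0115)];print((q.min(0)+q.max(0))/2)
for z in(.145,.16,.18,.2):
    q=P[(r<.02)&(abs(P[...,2]-z)<.008)&(dw>0)]
    if len(q)>20:print(z,least_squares(lambda p:np.hypot(*(q[:,:2]-p).T)-.009,[.551,-.2],loss='soft_l1',f_scale=.001).x)
q=P[(r<.012)&(dw>0)];print('mouth z',np.percentile(q[:,2],99))
o=np.hstack([cv2.resize(a[180:320,270:410],(400,400),interpolation=cv2.INTER_CUBIC),cv2.resize(w[120:420,130:430],(400,400))]);cv2.imwrite('pics/c6.png',o[:,:,::-1])
```

```text
grasp [ 0.55247788 -0.20166327  0.17805992] [ 0.42869593  0.40054478 -1.3891702 ] [-0.85579209  0.5619306  -0.02313025] 13.15
[ 0.55047501 -0.2053365   0.12628829]
0.145 [ 0.5526964 -0.2020886]
0.16 [ 0.5526801  -0.20209545]
0.18 [ 0.55257502 -0.20197178]
0.2 [ 0.55078084 -0.20489024]
mouth z 0.2180073085447055
```

View pics/c6.png

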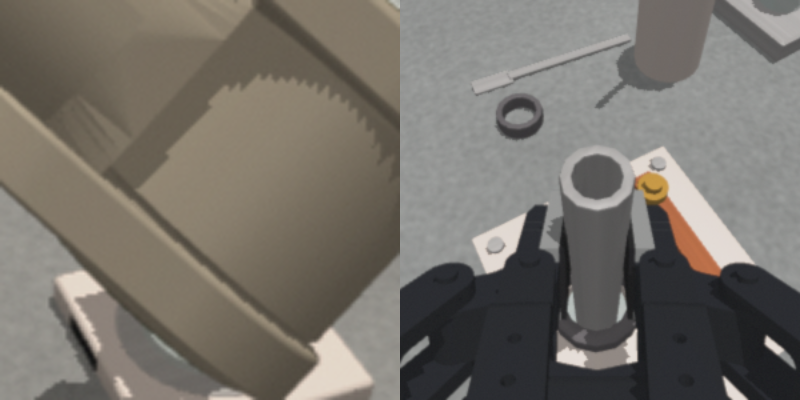

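The wrist crop shows the tube standing in the port, mouth up at (597,180), with almost no force on the tool. The mouth is at about z = 0.22, so the closed end is about 40 mm below the cover and 46 mm above the glass bottom. I'm handing it in.

```bash
python3 -c "
from station import env
print(env.finish_job())"
```

```text
the job is handed in; nothing more can be done
None
```

The job is handed in: the arm holds the pocket upright, mouth up, in the white cell's port, with its closed end about 40 mm below the cover and about 46 mm above the glass bottom.

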